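# Draw the blown fuse from the bench power box

### The arm

A 6-joint arm with a two-finger parallel gripper is mounted at the origin on the work surface. World frame = base frame: x ahead of the robot, y to its left, z up, the work surface at z = 0. Lengths are in m, angles in rad, forces in N, time in s.
With the tool pointing down it reaches from about 0.25 to 0.775 m from the base axis. Payload 4 kg.
Tool frame: the origin (TCP) lies at the centre of the arm's flange, where the gripper is bolted on; the fingertips stand 199 mm ahead of it and the grasp point (between the pads) lies 180 mm ahead of it (robot.tcp_to_tips is the z of the fingertips in the tool frame, in m); z points along the fingers, y is the line along which they close (so a half turn about z gives the same grasp; the last joint's range is limited). The gripper opens to 94 mm and grips with 3 to 60 N. Pads are 16 mm wide; open, the fingers measure 119 mm over their backs; the gripper's body (75 mm by 177 mm) begins 78 mm behind the grasp point.
Start: joints at [-1.257, 0.087, 1.371, -0, 1.684, -0.103], TCP at [0.223, -0.503, 0.405] pointing down, gripper open.
Joint ranges: [-3.1, 3.1], [-0.76, 2.03], [0.27, 2.55], [-1.08, 4.22], [0.17, 2.65], [-2.57, 2.57]. Speed limits (rad/s): [2.79, 2.79, 3.14, 3.14, 3.14, 3.14].

### API

Orientations are given as [roll, pitch, yaw] about the fixed x, y, z axes, in that order (R = Rz(yaw) Ry(pitch) Rx(roll)).
In Python, from bench import robot gives the robot as it stands.
- The arm moves only by the tool play_rows, never from a script. Its arguments are lists of equal length, an entry for each row: "translation": the shift along the tool's x, y, z scaled (see below), a list of three; "twist": the turn, a rotation vector about the tool's x, y, z scaled (see below), a list of three; "gripper": the opening, from -1 (shut) to 1 (fully open). A call has 1 to 8 rows; each row shifts and turns the commanded pose from where the row before left it, along the tool's axes as they then stand; what a row does not reach is not made up. The controller multiplies each number of a shift by 0.04 m and each number of a turn by 0.1 rad. A row lasts 1/10 s, in which the tool goes at most 50 mm and 8.59 degrees, less where a joint would pass 70% of its speed; a pose out of reach is approached as far as the arm can. A call with a number of a shift or a turn outside -1 to 1 is refused whole. A call with a gripper value outside its range is refused whole. The fingers move at their own pace and stop on an object; the grip force is fixed at half the most. Time passes only in rows, so rows that do not move let the fingers close. It gives the time, the measured TCP pose, the force, the opening and the grip force at its end, in the units of the state.
- robot.get_obs(): the state, without advancing time (a new reading comes with each control period).
- robot.snapshot(name): name is "side" or "top" or "wrist"; returns the picture (420x560x3 uint8, red, green, blue); there is no depth.
- robot.camera_model(name): a dict with "camera_matrix" (3x3 intrinsics, pixels), "k1" (the pictures are not rectified: a ray, as slopes to the right and down, at radius r is drawn at 1 + k1 r^2 times it, then the intrinsics apply), "rvec" (rotation vector, rad) and "tvec" (3), from world to camera coordinates, as OpenCV has them. Camera axes: x right, y down, z forward; pixel columns grow to the right and rows downward; lengths in m; the calibration is good to about 2 mm. A picture is of the moment at which its call begins: read the wrist's pose just before it. camera_model takes no time and is no camera call; for the wrist camera it gives the pose at the moment of the call.
- robot.close_job(): hands the job in; it is judged then, once.
Trained networks look in the newest picture that a camera, given by its name, has taken for a name from the list of things; names that differ only in an ending like _2 or _b are one class to them, and where a whole thing is asked for, a point or a joint stands for the part that bears it (a point fixed in the world has none). Each returns a list of dicts, best first, with "score" (0 to 1); they miss things now and then, are a little off and sometimes report something else, mostly with a low value. They report only what shows in the picture. A call takes as long as a camera call. They do not tell look-alikes from the thing itself.
- robot.recognise(name, camera): "centre" ([x, y, z] in m, in world coordinates, good to about 4 mm: the middle of the surface that is visible of it).
- robot.spot_point(name, camera): "centre" ([x, y, z] in m, in world coordinates, good to about 4 mm: a listed point, or the origin of a listed thing).
The state is a dict: "time": time; "joint_positions": joint angles; "qvel": joint speeds; "joint_torque": joint torques, N m; "tool_pos": TCP position; "ee_rot": TCP orientation; "wrist_force": force on the tool from outside, world axes, zero at the start; "wrist_torque": the same for the moment, N m; "width": finger opening in m; "finger_force": force on a finger pad.
Only numpy, scipy, OpenCV 4.12 (cv2) and the standard library are available. Lean on these libraries where they do the work, as an engineer would, in place of code of your own. Each camera call takes 0.05 s, during which the arm holds its last target. There are 200 camera calls.

### The job

The fuse that feeds the instruments has blown. On the grey power box on the bench, take out the fuse carrier next to the rocker switch: push its sprung cap down until it meets the collar, keep it down while you twist it anticlockwise (seen from above) to its stop, then draw the carrier straight up and put it in the steel tray. Go by feel and do not force the holder: press only a little harder than the spring, and never twist against the catch or hard against the stop. Do not drop the carrier, and leave the other fuse and everything else alone.

Things in the scene. Friction and masses are not known exactly. Their poses are not given: they have to be found in the camera images.
- power_box: Grey steel power box screwed to the bench, 160 (x) x 300 (y) x 80 mm high. Origin: centre of its underside; z up, long side along y. On top along y: rocker switch at y = +112 mm, the fuse holder to empty at (-5, +45) mm, the other fuse holder at (-5, -35) mm, a white outlet plate at y = -108 mm (its small switch, the highest of these, 10 mm).
- line_holder (a point): Centre of the fuse holder next to the rocker switch, on its axis at the level of the box's top face (80 mm above the bench). Axes parallel to the box's. Round the axis a black collar, 45 mm across, is screwed into the box; it stands 1.5 to 8 mm proud of the top face, which differs each time and is not given by this point.
- line_cap (a point): Black fluted cap of the fuse carrier to remove, 30 mm across, 24 mm high; this point is its centre, half-way up, 23.5 mm above the box's top face when locked (underside 11.5 mm above it). z up along the carrier, x along its two lugs. It starts locked, sprung up, with x parallel to the box's x. Grip it by its side, turning with the fingers.
- line_carrier: The fuse carrier with this cap, an 18 mm stem and brass fuse end; 72 mm long, about 60 g. Origin: its foot, 60 mm below the cap's centre. The spring pushes up with 8 N, plus 0.8 N per mm pressed. The cap meets the collar after 3.5 to 10 mm (11 to 16 N; then it is rigid); the catch lets go 1 mm before. Way out: 60 degrees anticlockwise (play 5, then a stop); the holder bears 28 N in all.
- other_cap (a point): Centre, half-way up, of the cap of the other, identical fuse carrier, locked in the holder away from the rocker switch, 80 mm from the first. To be left as it is.
- tray: Open steel tray for the parts, 170 (x) x 140 (y) x 28 mm high, walls and floor 3 mm, 0.7 kg, loose on the bench. Origin: centre of its underside; z up. It stands at one side of the power box, left or right.
- cuvette_rack: White plastic rack 120 x 100 x 24 mm with five glass cuvettes standing to 49 mm. Origin: centre of its underside. Stands on the other side of the power box from the tray; not to be disturbed.
- mouse: Black computer mouse, 105 x 58 x 32 mm, beyond the box. Origin: centre of its underside. Not to be disturbed.
- screwdriver: Screwdriver, 200 mm long, lying beyond the box. Origin: under its middle, x along it. Not to be disturbed.
Not all that is in view belongs to the job. Of the things like the tray, leave any that is yellow; of the rest the smaller one is meant.

How it is judged:
On the way, in this order (a step that is already met when the one before it is completed fails the run):
1. the cap is turned anticlockwise to its stop, the carrier still in its holder (angle between the x axis of line_cap and the x axis of power_box, either way round above 0.87 rad and z of line_cap in the frame of line_holder below 0.034 m and horizontal distance between line_cap and line_holder below 0.006 m), for 0.1 s.
2. the carrier is drawn up clear of the holder (z of line_cap in the frame of line_holder above 0.074 m), for 0.1 s.
At the end, for the whole second after the job is handed in: The fuse carrier lies (or stands) in the tray, released and at rest: its cap's centre over the tray's floor inside the walls and less than 70 mm above its underside; the tray stands flat and the other fuse carrier is still locked in place (within 3 mm) (x of line_cap in the frame of tray between -0.082 and 0.082 m and y of line_cap in the frame of tray between -0.067 and 0.067 m and z of line_cap in the frame of tray below 0.07 m and contact force between line_carrier and tray above 0.1 N and linear speed of line_carrier below 0.02 m/s and angle between tray's own z axis and vertical below 0.05 rad and distance of other_cap from where it was at the start of the episode below 0.003 m); the robot touches nothing.
It fails at once if the holder is forced: the carrier bears on the power box with more than 28 N (contact force between line_carrier and power_box above 28 N).
It fails at once if the carrier is dropped or flung (faster than 0.9 m/s) (linear speed of line_carrier above 0.9 m/s).
It fails at once if the other fuse carrier is shifted by more than 4 mm (distance of other_cap from where it was at the start of the episode above 0.004 m).
It fails at once if the cuvette rack, mouse or screwdriver is shifted by more than 15 mm (distance of any of cuvette_rack, mouse, screwdriver from where it was at the start of the episode above 0.015 m).
It fails at once if the tray is shoved more than 40 mm (distance of tray from where it was at the start of the episode above 0.04 m).
It also fails if it takes over 69 s, if anything falls off the work surface, if the arm or the gripper's body presses on something with over 40 N, if the wrist force passes 120 N, or if a joint passes its speed limit or range.

## Working session

There is one attempt and no reset: what is moved stays moved. The work goes in short steps, Python scripts to look and compute and a tool call to move; the robot and the scene stay as the last step left them, time stands still between calls to the robot, and variables do not carry over. Pictures are saved under pics/ and viewed, at most 10 in all, crops included, and the job is handed in when it is done.

Besides the shell and the picture viewer there is one more tool, called after "Emit:" as name(argument=value, ...), one argument or row to a line, values as JSON. play_rows: Moves the arm, as the interface text tells. Its arguments: {"type":"object","properties":{"translation":{"type":"array","items":{"type":"array","items":{"type":"number","minimum":-1,"maximum":1}}},"twist":{"type":"array","items":{"type":"array","items":{"type":"number","minimum":-1,"maximum":1}}},"gripper":{"type":"array","items":{"type":"number"}}},"required":["translation","twist","gripper"]}

```bash
mkdir -p pics; ls; cat > h.py <<'E'
import numpy as np,cv2
from bench import robot
def save(cam,name):
    m=robot.camera_model(cam); im=robot.snapshot(cam); cv2.imwrite('pics/'+name,im[:,:,::-1]); return im,m
def ray(m,u,v):
    K=np.array(m['camera_matrix']);d=np.array([(u-K[0,2])/K[0,0],(v-K[1,2])/K[1,1]])
    s=d.copy()
    for _ in range(20): s=d/(1+m['k1']*(s@s))
    R=cv2.Rodrigues(np.array(m['rvec'],float))[0]; t=np.array(m['tvec'],float).ravel()
    return -R.T@t, R.T@np.r_[s,1]
def at_z(m,u,v,z):
    o,d=ray(m,u,v); return o+d*(z-o[2])/d[2]
def proj(m,P):
    R=cv2.Rodrigues(np.array(m['rvec'],float))[0]; c=R@np.array(P,float)+np.array(m['tvec'],float).ravel()
    s=c[:2]/c[2]; s=s*(1+m['k1']*(s@s)); K=np.array(m['camera_matrix']); return s*[K[0,0],K[1,1]]+K[:2,2]
E
python3 - <<'E'
from h import *
a,m1=save('top','top.png');
for n in ['line_cap','other_cap','line_holder','power_box','tray','cuvette_rack']:
    for r in robot.spot_point(n,'top')[:4]: print(n,np.round(r['centre'],3),round(r['score'],2),np.round(proj(m1,r['centre'])))
b,m2=save('side','side.png')
for n in ['line_cap','tray','line_holder']:
    for r in robot.spot_point(n,'side')[:4]: print(n,np.round(r['centre'],3),round(r['score'],2),np.round(proj(m2,r['centre'])))
o=robot.get_obs();print(o)
cv2.imwrite('pics/c1.png',cv2.vconcat([a,b])[:,:,::-1]) if 0 else None
E
```

```text
pics
line_cap [0.482 0.038 0.098] 0.62 [326. 222.]
other_cap [ 0.468 -0.04   0.101] 0.58 [355. 227.]
line_holder [0.486 0.043 0.077] 0.98 [323. 221.]
power_box [0.474 0.    0.001] 0.65 [336. 229.]
tray [ 0.512  0.346 -0.003] 0.94 [217. 214.]
tray [ 0.522  0.638 -0.001] 0.83 [118. 209.]
tray [ 0.249  0.414 -0.003] 0.76 [190. 305.]
tray [ 0.732 -0.189 -0.   ] 0.6 [399. 145.]
cuvette_rack [ 0.453 -0.331 -0.003] 0.89 [450. 239.]
line_cap [0.483 0.04  0.102] 0.62 [295. 191.]
tray [ 0.507  0.353 -0.003] 0.84 [253. 294.]
tray [ 0.248  0.414 -0.004] 0.8 [365. 336.]
tray [0.524 0.637 0.001] 0.79 [199. 394.]
line_holder [0.484 0.043 0.077] 0.67 [294. 199.]
{'time': 0.55, 'joint_positions': array([-1.25708372e+00,  8.71652132e-02,  1.37069719e+00,  4.79009143e-07,
        1.68355345e+00, -1.03068546e-01]), 'qvel': array([-0.00017826,  0.00083995,  0.00151178, -0.00123122, -0.00160951,
        0.0004542 ]), 'joint_torque': array([-7.22905424e-04, -3.39703488e+01, -3.02345645e+01,  7.16950209e-02,
        2.39349104e-02, -1.45569010e-05]), 'tool_pos': array([ 0.22266192, -0.50291202,  0.40472634]), 'ee_rot': array([3.14141674e+00, 1.77174725e-05, 4.16781210e-01]), 'wrist_force': array([-0.50538707, -0.18307136,  0.00264301]), 'wrist_torque': array([ 0.02517472, -0.09005481,  0.02118523]), 'finger_force': 0.0, 'width': 0.09434986355734198}
```

View pics/top.png

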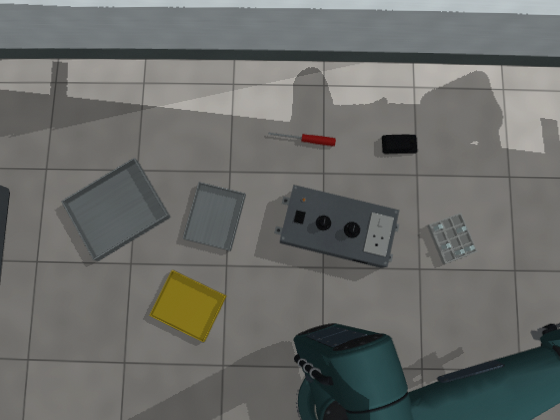

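View pics/side.png

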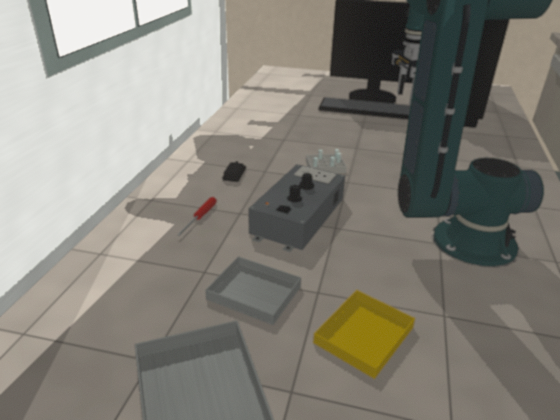

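The top view shows the rocker at (300,217), the target fuse beside it at (323,222) and the other fuse at (352,230). The trays are small steel (213,216), large steel (115,210) and yellow (188,306). 

Lookalikes for the cap are (323,222) and (352,230); I choose (323,222), next to the rocker. For the tray I choose the smaller steel one at (213,216).

```bash
python3 - <<'E'
from h import *
m=robot.camera_model('top')
im=cv2.imread('pics/top.png'); c=cv2.resize(im[170:280,170:410],None,fx=3.3,fy=3.3,interpolation=cv2.INTER_CUBIC); cv2.imwrite('pics/crop.png',c)
for n,p,z in [('line',(323,222),.1155),('other',(352,230),.1155)]: print(n,at_z(m,*p,z))
q=np.array([at_z(m,u,v,.08)[:2] for u,v in [(293,186),(398,210),(387,266),(280,240)]]);print(q,q.mean(0))
for a,b in [(0,1),(3,2)]: d=q[a]-q[b]; print(np.hypot(*d),np.arctan2(-d[0],d[1]))
for a,b in [(0,3),(1,2)]: d=q[a]-q[b]; print(np.hypot(*d),np.arctan2(d[1],d[0]))
for n in ['line_cap','other_cap','tray']:print(n,[np.round(r['centre'],4) for r in robot.recognise(n,'side')[:2]])
E
```

```text
line [0.47793998 0.04668373 0.1155    ]
other [ 0.45788772 -0.03048176  0.1155    ]
[[ 0.58238271  0.12745494]
 [ 0.52026926 -0.16251307]
 [ 0.36628296 -0.12967253]
 [ 0.43149555  0.16053016]] [ 0.47510762 -0.00105012]
0.29654600295599837 -0.2110189796361849
0.2974395375050508 -0.22104213425722843
0.15446976104467733 -0.21579182861936802
0.15744929762296597 -0.2101213209939969
line_cap [array([0.4788, 0.0501, 0.1059]), array([ 0.4626, -0.0219,  0.1119])]
other_cap [array([0.4832, 0.0517, 0.1064])]
tray [array([5.387e-01, 6.036e-01, 6.000e-04]), array([0.2483, 0.4146, 0.001 ])]
```

View pics/crop.png

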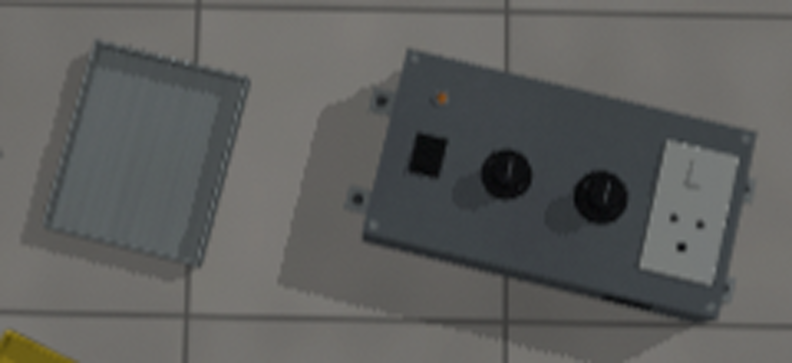

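Emit:
play_rows(
  translation=[
    [0.712,-0.622,0],
    [0.712,-0.622,0],
    [0.712,-0.622,0],
    [0.712,-0.622,0],
    [0.712,-0.622,0],
    [0.712,-0.622,0],
    [0.712,-0.622,0],
    [0.712,-0.622,0],
  ],
  twist=[
    [0,0,0],
    [0,0,0],
    [0,0,0],
    [0,0,0],
    [0,0,0],
    [0,0,0],
    [0,0,0],
    [0,0,0],
  ],
  gripper=[1,1,1,1,1,1,1,1],
)

```text
time: 1.5
tool_pos: [0.3507, -0.2272, 0.405]
ee_rot: [3.141, -0.001, 0.416]
wrist_force: [0.3, 0.4, 0.3]
width: 0.0939
finger_force: 0.0
```

Emit:
play_rows(
  translation=[
    [0.712,-0.622,0],
    [0.712,-0.622,0],
    [0.712,-0.622,0],
    [0.712,-0.622,0],
    [0.712,-0.622,0],
    [0.712,-0.622,0],
    [0.712,-0.622,0],
    [0.712,-0.622,0],
  ],
  twist=[
    [0,0,0],
    [0,0,0],
    [0,0,0],
    [0,0,0],
    [0,0,0],
    [0,0,0],
    [0,0,0],
    [0,0,0],
  ],
  gripper=[1,1,1,1,1,1,1,1],
)

```text
time: 2.3
tool_pos: [0.4785, 0.0472, 0.4049]
ee_rot: [3.141, -0.001, 0.417]
wrist_force: [0.2, -0.1, 1.2]
width: 0.0939
finger_force: 0.0
```

Emit:
play_rows(
  translation=[
    [0,0,0],
    [0,0,0],
    [0,0,0],
    [0,0,0],
    [0,0,0],
    [0,0,0],
    [0,0,0],
  ],
  twist=[
    [0,0,-0.83],
    [0,0,-0.83],
    [0,0,-0.83],
    [0,0,-0.84],
    [0,0,-0.84],
    [0,0,0],
    [0,0,0],
  ],
  gripper=[1,1,1,1,1,1,1],
)

```text
time: 3.0
tool_pos: [0.4781, 0.0455, 0.4047]
ee_rot: [3.141, -0.0, 0.832]
wrist_force: [-0.7, -1.0, 0.4]
width: 0.0936
finger_force: 0.0
```

```bash
python3 - <<'E'
from h import *
o=robot.get_obs();print(o['time'],o['tool_pos'],o['ee_rot'],o['wrist_force'],o['joint_positions'])
a,m=save('wrist','w1.png')
for n in ['line_cap','other_cap','line_holder']:
    for r in robot.spot_point(n,'wrist')[:3]: print(n,np.round(r['centre'],4),round(r['score'],2),np.round(proj(m,r['centre'])))
E
```

```text
3.0 [0.47814413 0.04553992 0.40474371] [ 3.14138504e+00 -4.75129400e-05  8.32006855e-01] [-0.71750689 -0.95143354  0.43358621] [-2.31270090e-02 -6.90441065e-02  1.52812214e+00 -1.00992417e-04
  1.68232677e+00  7.15651218e-01]
line_cap [0.487  0.0427 0.0994] 0.68 [284. 207.]
other_cap [ 0.4637 -0.0354  0.107 ] 0.57 [320. 281.]
other_cap [0.4877 0.0423 0.1006] 0.2 [285. 207.]
line_holder [0.4821 0.0422 0.0824] 0.97 [281. 206.]
```

View pics/w1.png

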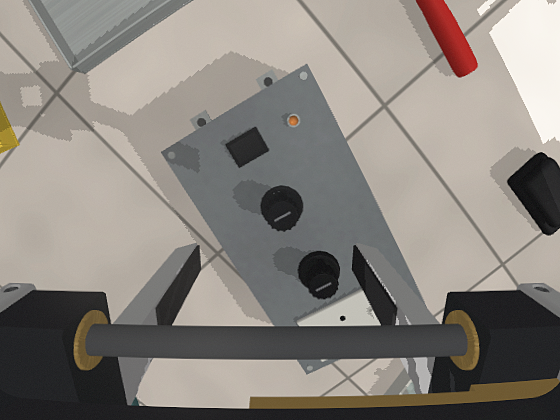

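Wrist view: box with rocker at (247,146), target cap at (282,209) beside it, other cap at (320,275). The choice is confirmed. Next I refine the centre by fitting the cap's silhouette.

```bash
python3 - <<'E'
from h import *
from scipy.optimize import minimize
m=robot.camera_model('wrist')
im=cv2.imread('pics/w1.png'); g=im.max(2)
def mask(c,r,z0,z1):
    t=np.linspace(0,2*np.pi,40)
    P=np.array([proj(m,[c[0]+r*np.cos(a),c[1]+r*np.sin(a),z]) for z in(z0,z1) for a in t],np.float32)
    k=np.zeros(g.shape,np.uint8); cv2.fillConvexPoly(k,np.round(cv2.convexHull(P)*16).astype(np.int32),255,shift=4); return k>0
for n,(u,v) in [('line',(282,209)),('other',(320,275))]:
    d=np.zeros(g.shape,bool); w=g[v-34:v+34,u-34:u+34]; d[v-34:v+34,u-34:u+34]=w<48
    nl,lab,st,ce=cv2.connectedComponentsWithStats(d.astype(np.uint8)); l=lab[v,u] or 1+np.argmax(st[1:,4]); b=cv2.morphologyEx((lab==l).astype(np.uint8),cv2.MORPH_CLOSE,np.ones((9,9)))>0
    print(n,st[l],ce[l])
    f=lambda c:np.sum(mask(c,.015,.0915,.1155)^b)
    c0=at_z(m,u,v,.1035)[:2]; best=min(((f(c0+np.array([i,j])*1e-3),i,j) for i in range(-8,9) for j in range(-8,9)));print(c0,best,c0+np.array(best[1:])*1e-3,mask(c0,.015,.0915,.1155).sum())
q=np.array([at_z(m,u,v,.08)[:2] for u,v in [(308,66),(163,152)]]);d=q[0]-q[1];print(q,np.hypot(*d),np.arctan2(d[1],d[0]))
c=cv2.resize(im[110:330,190:390],None,fx=2.7,fy=2.7,interpolation=cv2.INTER_CUBIC)
c=np.clip(c.astype(float)*2,0,255);cv2.imwrite('pics/w1c.png',c)
E
```

```text
line [ 261  186   42   45 1366] [281.39824305 206.89751098]
[0.48448202 0.04328653] (np.int64(356), 2, 3) [0.48648202 0.04628653] 1072
other [ 298  251   42   48 1467] [319.36400818 273.0872529 ]
[ 0.46732136 -0.03165178] (np.int64(458), 1, 2) [ 0.46832136 -0.02965178] 1070
[[0.58730207 0.12168669]
 [0.43400653 0.15762619]] 0.1574521268383631 -0.23028668299999497[ WARN:0@0.882] global loadsave.cpp:1063 imwrite_ Unsupported depth image for selected encoder is fallbacked to CV_8U.
```

View pics/w1c.png

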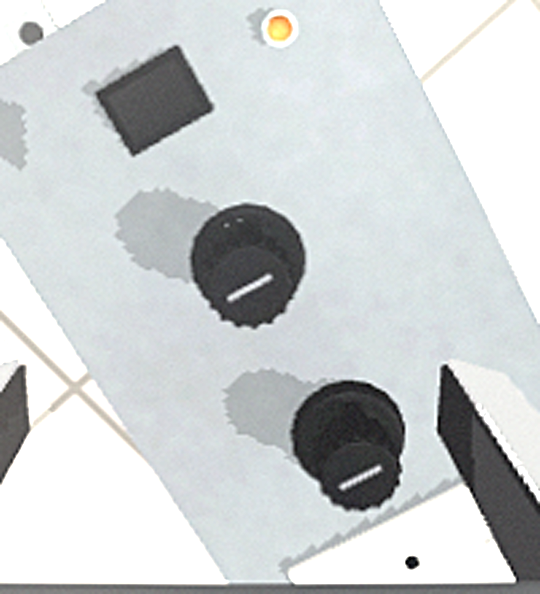

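```bash
python3 - <<'E'
from h import *
m=robot.camera_model('wrist')
for uv,z in [((282.2,216.7),.1155),((281.9,206.3),.084),((281.9,206.3),.088),((323.7,286.7),.1155),((319.3,271.1),.084)]: print(uv,z,at_z(m,*uv,z))
mt=robot.camera_model('top')
for x,y in [(506,171),(600,194)]: print('top mark',at_z(mt,170+x/3.3,170+y/3.3,.1155))
print([np.round(at_z(mt,170+x/3.3,170+y/3.3,.028),3) for x,y in [(97,42),(248,78),(200,266),(46,228)]])
for a in ['line_cap','line_holder']:
  for s in ['top','side']:
    robot.snapshot(s); print(a,s,[np.round(r['centre'],4) for r in robot.spot_point(a,s)[:1]])
E
```

```text
(282.2, 216.7) 0.1155 [0.48179487 0.04038488 0.1155    ]
(281.9, 206.3) 0.084 [0.48314094 0.04137338 0.084     ]
(281.9, 206.3) 0.088 [0.48375421 0.04216985 0.088     ]
(323.7, 286.7) 0.1155 [ 0.46467642 -0.03780208  0.1155    ]
(319.3, 271.1) 0.084 [ 0.46537538 -0.03692343  0.084     ]
top mark [0.47844551 0.04579847 0.1155    ]
top mark [ 0.46112495 -0.03001319  0.1155    ]
[array([0.599, 0.397, 0.028]), array([0.569, 0.264, 0.028]), array([0.404, 0.3  , 0.028]), array([0.434, 0.433, 0.028])]
line_cap top []
line_cap side [array([0.4844, 0.038 , 0.1031])]
line_holder top [array([0.4825, 0.0424, 0.0768])]
line_holder side [array([0.484 , 0.0451, 0.0802])]
```

Emit:
play_rows(
  translation=[
    [0,0.08,0.4],
    [0,0,0.5],
    [0,0,0.5],
    [0,0,0.35],
    [0,0,0],
    [0,0,0],
  ],
  twist=[
    [0,0,0],
    [0,0,0],
    [0,0,0],
    [0,0,0],
    [0,0,0],
    [0,0,0],
  ],
  gripper=[1,1,1,1,1,1],
)

```text
time: 4.2
tool_pos: [0.4807, 0.0434, 0.335]
ee_rot: [3.141, -0.0, 0.834]
wrist_force: [0.7, -0.6, 0.1]
width: 0.0941
finger_force: 0.0
```

```bash
python3 - <<'E'
from h import *
o=robot.get_obs();print(o['time'],o['tool_pos'],o['ee_rot'],o['wrist_force'],o['wrist_torque'])
a,m=save('wrist','w2.png')
cv2.imwrite('pics/w2.png',np.clip(a[:,:,::-1].astype(int)*1.7,0,255).astype(np.uint8))
p=o['tool_pos'];print('axis px',[np.round(proj(m,[p[0],p[1],z]),1) for z in (.08,.1155,.135)])
for n in ['line_cap','line_holder']:
    for r in robot.spot_point(n,'wrist')[:2]: print(n,np.round(r['centre'],4),round(r['score'],2))
E
```

```text
4.2 [0.48067175 0.04342845 0.33499893] [ 3.14134447e+00 -1.46203676e-04  8.33831953e-01] [ 0.71493414 -0.62867344  0.09455188] [-0.03360512 -0.02333869  0.02115025]
axis px [array([275.2, 227. ]), array([275.1, 243.2]), array([275.1, 254.4])]
line_cap [0.4884 0.0404 0.1033] 0.69
line_holder [0.4832 0.0438 0.0824] 0.66
```

View pics/w2.png

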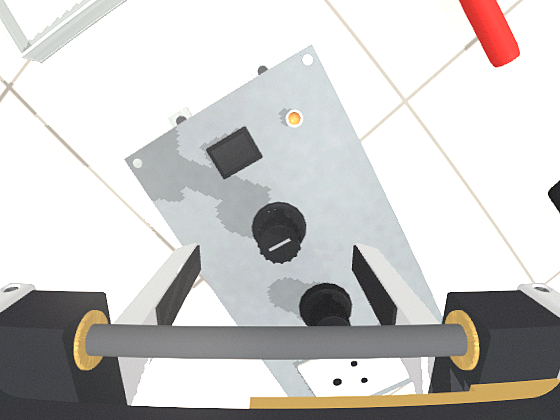

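Wrist view: cap mark at (280,243), fingertips' midpoint about (276.5,247). I shift 2.5 mm along tool y, then go down.

Emit:
play_rows(
  translation=[
    [0.01,0.06,0.2],
    [0,0,0.3],
    [0,0,0.3],
    [0,0,0.2375],
    [0,0,0],
    [0,0,0],
  ],
  twist=[
    [0,0,0],
    [0,0,0],
    [0,0,0],
    [0,0,0],
    [0,0,0],
    [0,0,0],
  ],
  gripper=[1,1,1,1,1,1],
)

```text
time: 4.95
tool_pos: [0.4825, 0.0421, 0.2926]
ee_rot: [-3.141, 0.001, 0.834]
wrist_force: [0.1, -0.3, -0.4]
width: 0.0942
finger_force: 0.0
```

Emit:
play_rows(
  translation=[
    [0,0,0],
    [0,0,0],
    [0,0,0],
    [0,0,0],
  ],
  twist=[
    [0,0,0],
    [0,0,0],
    [0,0,0],
    [0,0,0],
  ],
  gripper=[0.2,0,-0.2,-0.25],
)

```text
time: 5.35
tool_pos: [0.4827, 0.0421, 0.2935]
ee_rot: [3.141, -0.0, 0.834]
wrist_force: [-1.1, 0.7, 0.1]
width: 0.0656
finger_force: 0.0
```

Emit:
play_rows(
  translation=[
    [0,0,0],
    [0,0,0],
    [0,0,0],
    [0,0,0],
    [0,0,0],
    [0,0,0],
  ],
  twist=[
    [0,0,0],
    [0,0,0],
    [0,0,0],
    [0,0,0],
    [0,0,0],
    [0,0,0],
  ],
  gripper=[-0.25,-0.25,-0.25,-0.3,-0.3,-0.3],
)

```text
time: 5.95
tool_pos: [0.4826, 0.0421, 0.2932]
ee_rot: [3.142, 0.0, 0.834]
wrist_force: [0.1, -0.4, 0.3]
width: 0.0328
finger_force: 0.0
```

Emit:
play_rows(
  translation=[
    [0,0,0],
    [0,0,0],
  ],
  twist=[
    [0,0,0],
    [0,0,0],
  ],
  gripper=[-0.4,-0.5],
)

```text
time: 6.15
tool_pos: [0.4825, 0.0421, 0.2932]
ee_rot: [-3.141, 0.0, 0.834]
wrist_force: [-0.8, -0.0, 0.2]
width: 0.0293
finger_force: 30.0
```

Emit:
play_rows(
  translation=[
    [0,0,0.025],
    [0,0,0],
    [0,0,0.025],
    [0,0,0],
  ],
  twist=[
    [0,0,0],
    [0,0,0],
    [0,0,0],
    [0,0,0],
  ],
  gripper=[-0.5,-0.5,-0.5,-0.5],
)

```text
time: 6.55
tool_pos: [0.4826, 0.0422, 0.2925]
ee_rot: [3.141, -0.001, 0.834]
wrist_force: [-2.4, 1.0, 7.7]
width: 0.0293
finger_force: 30.0
```

Emit:
play_rows(
  translation=[
    [0,0,0.025],
    [0,0,0],
  ],
  twist=[
    [0,0,0],
    [0,0,0],
  ],
  gripper=[-0.5,-0.5],
)

```text
time: 6.75
tool_pos: [0.4826, 0.0422, 0.2917]
ee_rot: [3.141, -0.001, 0.834]
wrist_force: [-2.5, 0.4, 8.1]
width: 0.0292
finger_force: 30.0
```

Emit:
play_rows(
  translation=[
    [0,0,0.025],
    [0,0,0],
  ],
  twist=[
    [0,0,0],
    [0,0,0],
  ],
  gripper=[-0.5,-0.5],
)

```text
time: 6.95
tool_pos: [0.4826, 0.0422, 0.2909]
ee_rot: [3.141, -0.001, 0.834]
wrist_force: [-2.6, 0.7, 9.2]
width: 0.029
finger_force: 30.0
```

Emit:
play_rows(
  translation=[
    [0,0,0.025],
    [0,0,0],
  ],
  twist=[
    [0,0,0],
    [0,0,0],
  ],
  gripper=[-0.5,-0.5],
)

```text
time: 7.15
tool_pos: [0.4826, 0.0423, 0.2901]
ee_rot: [3.141, -0.001, 0.834]
wrist_force: [-3.5, 0.9, 9.7]
width: 0.0291
finger_force: 30.0
```

Emit:
play_rows(
  translation=[
    [0,0,0.025],
    [0,0,0],
  ],
  twist=[
    [0,0,0],
    [0,0,0],
  ],
  gripper=[-0.5,-0.5],
)

```text
time: 7.35
tool_pos: [0.4826, 0.0423, 0.2892]
ee_rot: [3.141, -0.001, 0.834]
wrist_force: [-3.4, 0.1, 10.5]
width: 0.0293
finger_force: 30.0
```

Emit:
play_rows(
  translation=[
    [0,0,0.025],
    [0,0,0],
  ],
  twist=[
    [0,0,0],
    [0,0,0],
  ],
  gripper=[-0.5,-0.5],
)

```text
time: 7.55
tool_pos: [0.4826, 0.0423, 0.2884]
ee_rot: [3.141, -0.001, 0.834]
wrist_force: [-4.8, 1.5, 11.0]
width: 0.0293
finger_force: 30.0
```

Emit:
play_rows(
  translation=[
    [-0.008,-0.009,0.025],
    [0,0,0],
  ],
  twist=[
    [0,0,0],
    [0,0,0],
  ],
  gripper=[-0.5,-0.5],
)

```text
time: 7.75
tool_pos: [0.4823, 0.0423, 0.2877]
ee_rot: [3.14, -0.002, 0.834]
wrist_force: [-3.2, -0.0, 11.5]
width: 0.0291
finger_force: 30.0
```

Emit:
play_rows(
  translation=[
    [0,0,0.025],
    [0,0,0],
  ],
  twist=[
    [0,0,0],
    [0,0,0],
  ],
  gripper=[-0.5,-0.5],
)

```text
time: 7.95
tool_pos: [0.4824, 0.0423, 0.2869]
ee_rot: [3.14, -0.002, 0.834]
wrist_force: [-4.0, 1.0, 11.9]
width: 0.0294
finger_force: 30.0
```

Emit:
play_rows(
  translation=[
    [-0.006,-0.007,0.025],
    [0,0,0],
  ],
  twist=[
    [0,0,0],
    [0,0,0],
  ],
  gripper=[-0.5,-0.5],
)

```text
time: 8.15
tool_pos: [0.4821, 0.0423, 0.2861]
ee_rot: [3.139, -0.003, 0.834]
wrist_force: [-3.6, 0.3, 11.9]
width: 0.0293
finger_force: 30.0
```

Emit:
play_rows(
  translation=[
    [0,0,0.025],
    [0,0,0],
  ],
  twist=[
    [0,0,0],
    [0,0,0],
  ],
  gripper=[-0.5,-0.5],
)

```text
time: 8.35
tool_pos: [0.4822, 0.0423, 0.2853]
ee_rot: [3.139, -0.003, 0.834]
wrist_force: [-3.8, 0.6, 13.8]
width: 0.0295
finger_force: 30.0
```

Emit:
play_rows(
  translation=[
    [0,0,0.015],
    [0,0,0],
  ],
  twist=[
    [0,0,0],
    [0,0,0],
  ],
  gripper=[-0.5,-0.5],
)

```text
time: 8.55
tool_pos: [0.4821, 0.0423, 0.2849]
ee_rot: [3.139, -0.003, 0.834]
wrist_force: [-4.8, 0.9, 13.7]
width: 0.0294
finger_force: 30.0
```

Emit:
play_rows(
  translation=[
    [0,0,0.015],
    [0,0,0],
  ],
  twist=[
    [0,0,0],
    [0,0,0],
  ],
  gripper=[-0.5,-0.5],
)

```text
time: 8.75
tool_pos: [0.4822, 0.0423, 0.2843]
ee_rot: [3.139, -0.003, 0.834]
wrist_force: [-4.7, 0.9, 14.9]
width: 0.0295
finger_force: 30.0
```

Emit:
play_rows(
  translation=[
    [0,0,0.015],
    [0,0,0],
  ],
  twist=[
    [0,0,0],
    [0,0,0],
  ],
  gripper=[-0.5,-0.5],
)

```text
time: 8.95
tool_pos: [0.4822, 0.0423, 0.2838]
ee_rot: [3.139, -0.003, 0.834]
wrist_force: [-3.6, 0.6, 14.6]
width: 0.0293
finger_force: 30.0
```

Emit:
play_rows(
  translation=[
    [0,0,0.015],
    [0,0,0],
  ],
  twist=[
    [0,0,0],
    [0,0,0],
  ],
  gripper=[-0.5,-0.5],
)

```text
time: 9.15
tool_pos: [0.4822, 0.0423, 0.2838]
ee_rot: [3.139, -0.003, 0.834]
wrist_force: [-4.8, 1.2, 17.0]
width: 0.0293
finger_force: 30.0
```

Emit:
play_rows(
  translation=[
    [0,0,0],
    [0,0,0],
    [0,0,0],
    [0,0,0],
  ],
  twist=[
    [0,0,-0.3],
    [0,0,-0.3],
    [0,0,-0.3],
    [0,0,0],
  ],
  gripper=[-0.5,-0.5,-0.5,-0.5],
)

```text
time: 9.55
tool_pos: [0.4823, 0.0422, 0.2837]
ee_rot: [3.138, -0.003, 0.924]
wrist_force: [-3.6, -0.1, 15.9]
width: 0.0294
finger_force: 30.0
```

```bash
python3 - <<'E'
from h import *
o=robot.get_obs();print(o['time'],o['tool_pos'],o['ee_rot'],o['wrist_force'],o['wrist_torque'])
E
```

```text
9.55 [0.48226764 0.04218802 0.28369739] [ 3.13801725e+00 -2.64665376e-03  9.24336634e-01] [-3.56885299 -0.12538836 15.89679009] [ 0.08901739  1.06050119 -0.04448657]
```

Torque about z is tiny (0.04 N m), so the catch is free. I keep turning.

Emit:
play_rows(
  translation=[
    [0,0,0],
    [0,0,0],
    [0,0,0],
    [0,0,0],
    [0,0,0],
    [0,0,0],
    [0,0,0],
    [0,0,0],
  ],
  twist=[
    [0,0,-0.5],
    [0,0,-0.5],
    [0,0,-0.5],
    [0,0,-0.5],
    [0,0,-0.5],
    [0,0,-0.5],
    [0,0,-0.5],
    [0,0,0],
  ],
  gripper=[-0.5,-0.5,-0.5,-0.5,-0.5,-0.5,-0.5,-0.5],
)

```text
time: 10.35
tool_pos: [0.4823, 0.0419, 0.2837]
ee_rot: [3.137, -0.001, 1.274]
wrist_force: [-4.4, -0.2, 15.7]
width: 0.0297
finger_force: 30.0
```

```bash
python3 - <<'E'
from h import *
o=robot.get_obs();print(o['time'],o['tool_pos'],o['ee_rot'],o['wrist_force'],o['wrist_torque'])
E
```

```text
10.35 [0.48233699 0.04191995 0.28373936] [ 3.13673559e+00 -5.49585825e-04  1.27450000e+00] [-4.41287921 -0.15600873 15.7162908 ] [-0.042999    0.85857204 -0.04434107]
```

Emit:
play_rows(
  translation=[
    [0,0,0],
    [0,0,0],
    [0,0,0],
    [0,0,0],
    [0,0,0],
    [0,0,0],
    [0,0,0],
    [0,0,0],
  ],
  twist=[
    [0,0,-0.6],
    [0,0,-0.6],
    [0,0,-0.6],
    [0,0,-0.6],
    [0,0,-0.6],
    [0,0,-0.6],
    [0,0,-0.6],
    [0,0,0],
  ],
  gripper=[-0.5,-0.5,-0.5,-0.5,-0.5,-0.5,-0.5,-0.5],
)

```text
time: 11.15
tool_pos: [0.4824, 0.0418, 0.2837]
ee_rot: [3.137, 0.002, 1.695]
wrist_force: [-4.0, -1.5, 14.9]
width: 0.0296
finger_force: 30.0
```

```bash
python3 - <<'E'
from h import *
o=robot.get_obs();print(o['time'],o['tool_pos'],o['ee_rot'],o['wrist_force'],o['wrist_torque'])
E
```

```text
11.15 [0.48241418 0.04183845 0.28372261] [3.13666618e+00 1.78322631e-03 1.69459964e+00] [-4.00420786 -1.48919781 14.92336582] [-0.15276132  0.73755931 -0.0182689 ]
```

Emit:
play_rows(
  translation=[
    [0,0,0],
    [0,0,0],
    [0,0,0],
    [0,0,0],
    [0,0,0],
  ],
  twist=[
    [0,0,-0.4],
    [0,0,-0.4],
    [0,0,-0.4],
    [0,0,-0.2],
    [0,0,0],
  ],
  gripper=[-0.5,-0.5,-0.5,-0.5,-0.5],
)

```text
time: 11.65
tool_pos: [0.4825, 0.0418, 0.2837]
ee_rot: [3.137, 0.003, 1.834]
wrist_force: [-4.5, -1.7, 15.6]
width: 0.0294
finger_force: 30.0
```

```bash
python3 - <<'E'
from h import *
o=robot.get_obs();print(o['time'],o['tool_pos'],o['ee_rot'],o['wrist_force'],o['wrist_torque'])
E
```

```text
11.65 [0.48245514 0.04180155 0.28373212] [3.13679962e+00 2.64399725e-03 1.83389509e+00] [-4.47969466 -1.68380433 15.62849172] [-0.16557735  0.69318854 -0.04148183]
```

Emit:
play_rows(
  translation=[
    [0,0,0],
    [0,0,0],
    [0,0,0],
  ],
  twist=[
    [0,0,-0.25],
    [0,0,-0.25],
    [0,0,0],
  ],
  gripper=[-0.5,-0.5,-0.5],
)

```text
time: 11.95
tool_pos: [0.4825, 0.0418, 0.2837]
ee_rot: [3.137, 0.003, 1.884]
wrist_force: [-4.8, -1.1, 14.2]
width: 0.0295
finger_force: 30.0
```

```bash
python3 - <<'E'
from h import *
o=robot.get_obs();print(o['time'],o['tool_pos'],o['ee_rot'],o['wrist_force'],o['wrist_torque'])
a,m=save('wrist','w3.png')
cv2.imwrite('pics/w3.png',np.clip(a[:,:,::-1].astype(int)*1.7,0,255).astype(np.uint8))
E
```

```text
11.95 [0.48245788 0.04180206 0.28372683] [3.13690638e+00 2.92317244e-03 1.88398358e+00] [-4.76593414 -1.09453105 14.220344  ] [-0.19041574  0.71887044 -0.04673493]
```

View pics/w3.png

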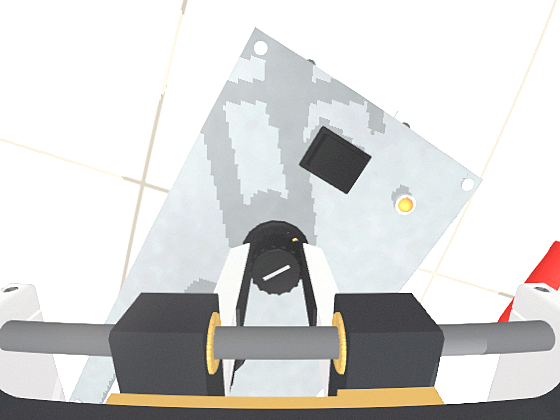

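The cap has turned 60° with the tool: its mark is at (276,272), and the torque stays near zero. I draw it up gently.

Emit:
play_rows(
  translation=[
    [0,0,-0.05],
    [0,0,-0.05],
    [0,0,-0.05],
    [0,0,0],
  ],
  twist=[
    [0,0,0],
    [0,0,0],
    [0,0,0],
    [0,0,0],
  ],
  gripper=[-0.5,-0.5,-0.5,-0.5],
)

```text
time: 12.4
tool_pos: [0.4825, 0.0419, 0.2889]
ee_rot: [3.137, 0.002, 1.884]
wrist_force: [-2.1, -0.3, 10.7]
width: 0.029
finger_force: 30.0
```

Emit:
play_rows(
  translation=[
    [0,0,-0.05],
    [0,0,-0.05],
    [0,0,-0.05],
    [0,0,-0.05],
    [0,0,0],
  ],
  twist=[
    [0,0,0],
    [0,0,0],
    [0,0,0],
    [0,0,0],
    [0,0,0],
  ],
  gripper=[-0.5,-0.5,-0.5,-0.5,-0.5],
)

```text
time: 12.9
tool_pos: [0.4825, 0.042, 0.2955]
ee_rot: [3.138, 0.002, 1.884]
wrist_force: [0.9, -0.3, 6.2]
width: 0.0295
finger_force: 30.0
```

Emit:
play_rows(
  translation=[
    [0,0,-0.08],
    [0,0,-0.1],
    [0,0,-0.1],
    [0,0,-0.1],
    [0,0,-0.1],
    [0,0,-0.1],
    [0,0,0],
  ],
  twist=[
    [0,0,0],
    [0,0,0],
    [0,0,0],
    [0,0,0],
    [0,0,0],
    [0,0,0],
    [0,0,0],
  ],
  gripper=[-0.5,-0.5,-0.5,-0.5,-0.5,-0.5,-0.5],
)

```text
time: 13.6
tool_pos: [0.4818, 0.042, 0.3177]
ee_rot: [3.141, 0.0, 1.884]
wrist_force: [3.2, -1.6, 0.4]
width: 0.0294
finger_force: 30.0
```

Emit:
play_rows(
  translation=[
    [0,0,-0.2],
    [0,0,-0.3],
    [0,0,-0.3],
    [0,0,-0.3],
    [0,0,-0.3],
    [0,0,-0.3],
    [0,0,-0.2],
    [0,0,0],
  ],
  twist=[
    [0,0,0],
    [0,0,0],
    [0,0,0],
    [0,0,0],
    [0,0,0],
    [0,0,0],
    [0,0,0],
    [0,0,0],
  ],
  gripper=[-0.5,-0.5,-0.5,-0.5,-0.5,-0.5,-0.5,-0.5],
)

```text
time: 14.4
tool_pos: [0.4819, 0.0421, 0.3947]
ee_rot: [3.139, 0.001, 1.884]
wrist_force: [-0.1, -0.6, -0.0]
width: 0.0297
finger_force: 30.0
```

```bash
python3 - <<'E'
from h import *
o=robot.get_obs();print(o['time'],o['tool_pos'],o['ee_rot'],o['wrist_force'],o['joint_positions'])
a,m=save('side','s2.png'); b,_=save('wrist','w4.png')
for n in ['line_cap','line_carrier','tray']:
    print(n,[(np.round(r['centre'],3),round(r['score'],2)) for r in robot.spot_point(n,'side')[:3]])
c=np.hstack([cv2.resize(a,(392,294)),cv2.resize(b,(392,294))])
cv2.imwrite('pics/c4.png',np.clip(c[:,:,::-1].astype(int)*1.3,0,255).astype(np.uint8))
E
```

```text
14.4 [0.48192262 0.04211265 0.39474744] [3.13891566e+00 9.81275130e-04 1.88378867e+00] [-0.05673693 -0.56112684 -0.03381476] [-3.00982859e-02 -5.99582049e-02  1.53925554e+00 -2.36371943e-05
  1.65944424e+00 -3.43094071e-01]
line_cap [(array([0.484, 0.04 , 0.206]), 0.71)]
line_carrier [(array([0.477, 0.043, 0.145]), 0.54)]
tray [(array([ 0.507,  0.352, -0.001]), 0.95), (array([ 0.523,  0.635, -0.002]), 0.92), (array([ 0.249,  0.416, -0.003]), 0.58)]
```

View pics/c4.png

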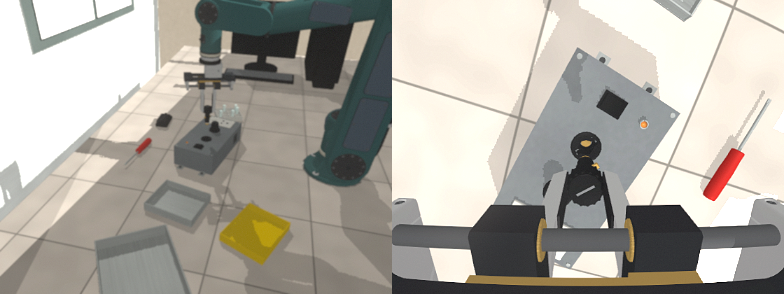

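The carrier is out and hanging in the fingers: the wrist picture shows the cap in the grip at (580,190) and the empty holder at (585,145). I go to the small steel tray at about (0.505, 0.350).

Emit:
play_rows(
  translation=[
    [0.3,0.12,0],
    [0.6,0.245,0],
    [0.6,0.245,0],
    [0.6,0.245,0],
    [0.6,0.245,0],
    [0.6,0.245,0],
    [0.6,0.245,0],
    [0.6,0.245,0],
  ],
  twist=[
    [0,0,0],
    [0,0,0],
    [0,0,0],
    [0,0,0],
    [0,0,0],
    [0,0,0],
    [0,0,0],
    [0,0,0],
  ],
  gripper=[-0.5,-0.5,-0.5,-0.5,-0.5,-0.5,-0.5,-0.5],
)

```text
time: 15.45
tool_pos: [0.4958, 0.238, 0.3924]
ee_rot: [-3.141, -0.0, 1.884]
wrist_force: [0.2, 0.4, -0.2]
width: 0.0294
finger_force: 30.0
```

Emit:
play_rows(
  translation=[
    [0.6,0.245,0],
    [0.6,0.245,0],
    [0.6,0.245,0],
    [0.6,0.245,0],
    [0.245,0.105,0],
    [0,0,0],
    [0,0,0],
  ],
  twist=[
    [0,0,0],
    [0,0,0],
    [0,0,0],
    [0,0,0],
    [0,0,0],
    [0,0,0],
    [0,0,0],
  ],
  gripper=[-0.5,-0.5,-0.5,-0.5,-0.5,-0.5,-0.5],
)

```text
time: 16.15
tool_pos: [0.5047, 0.3498, 0.3926]
ee_rot: [-3.141, 0.001, 1.884]
wrist_force: [0.4, 0.3, -1.7]
width: 0.0295
finger_force: 30.0
```

```bash
python3 - <<'E'
from h import *
o=robot.get_obs();print(o['time'],o['tool_pos'],o['ee_rot'],o['wrist_force'])
for s in ['top','side','wrist']:
    robot.snapshot(s)
    for n in ['line_cap','tray','line_carrier']:
        print(s,n,[(np.round(r['centre'],3),round(r['score'],2)) for r in robot.spot_point(n,s)[:2]])
E
```

```text
16.15 [0.50474449 0.34977235 0.39261326] [-3.14071299e+00  9.14674258e-04  1.88389400e+00] [ 0.44295332  0.28418544 -1.66524598]
top line_cap []
top tray [(array([ 0.249,  0.415, -0.006]), 0.87), (array([ 0.512,  0.35 , -0.004]), 0.64)]
top line_carrier []
side line_cap [(array([0.501, 0.347, 0.201]), 0.72)]
side tray [(array([ 0.507,  0.353, -0.003]), 0.93), (array([ 0.522,  0.636, -0.004]), 0.69)]
side line_carrier [(array([0.503, 0.346, 0.142]), 0.72)]
wrist line_cap [(array([0.507, 0.349, 0.201]), 0.9)]
wrist tray [(array([ 0.5  ,  0.348, -0.001]), 0.9), (array([ 0.254,  0.415, -0.003]), 0.88)]
wrist line_carrier [(array([0.505, 0.35 , 0.144]), 0.85)]
```

Emit:
play_rows(
  translation=[
    [0,0,0.3],
    [0,0,0.6],
    [0,0,0.6],
    [0,0,0.6],
    [0,0,0.6],
    [0,0,0.4],
    [0,0,0.2],
    [0,0,0],
  ],
  twist=[
    [0,0,0],
    [0,0,0],
    [0,0,0],
    [0,0,0],
    [0,0,0],
    [0,0,0],
    [0,0,0],
    [0,0,0],
  ],
  gripper=[-0.5,-0.5,-0.5,-0.5,-0.5,-0.5,-0.5,-0.5],
)

```text
time: 17.55
tool_pos: [0.5044, 0.3497, 0.2588]
ee_rot: [-3.138, 0.001, 1.884]
wrist_force: [0.2, 0.4, 0.3]
width: 0.0295
finger_force: 30.0
```

Emit:
play_rows(
  translation=[
    [0,0,0.025],
    [0,0,0.025],
    [0,0,0],
  ],
  twist=[
    [0,0,0],
    [0,0,0],
    [0,0,0],
  ],
  gripper=[-0.5,-0.5,-0.5],
)

```text
time: 17.85
tool_pos: [0.5051, 0.3501, 0.26]
ee_rot: [3.14, -0.0, 1.884]
wrist_force: [-0.8, -0.4, -1.1]
width: 0.0291
finger_force: 30.0
```

Emit:
play_rows(
  translation=[
    [0,0,0.02],
    [0,0,0],
  ],
  twist=[
    [0,0,0],
    [0,0,0],
  ],
  gripper=[-0.5,-0.5],
)

```text
time: 18.05
tool_pos: [0.5049, 0.35, 0.2585]
ee_rot: [3.141, -0.0, 1.884]
wrist_force: [-0.0, -0.1, -0.2]
width: 0.0294
finger_force: 30.0
```

Emit:
play_rows(
  translation=[
    [0,0,0.025],
    [0,0,0.025],
    [0,0,0.025],
    [0,0,0],
    [0,0,0],
  ],
  twist=[
    [0,0,0],
    [0,0,0],
    [0,0,0],
    [0,0,0],
    [0,0,0],
  ],
  gripper=[-0.5,-0.5,-0.5,-0.5,-0.5],
)

```text
time: 18.55
tool_pos: [0.5048, 0.35, 0.255]
ee_rot: [-3.141, 0.0, 1.884]
wrist_force: [-0.4, 0.4, -0.1]
width: 0.0294
finger_force: 30.0
```

Emit:
play_rows(
  translation=[
    [0,0,0.02],
    [0,0,0.02],
    [0,0,0],
  ],
  twist=[
    [0,0,0],
    [0,0,0],
    [0,0,0],
  ],
  gripper=[-0.5,-0.5,-0.5],
)

```text
time: 18.85
tool_pos: [0.5048, 0.35, 0.2534]
ee_rot: [-3.141, 0.0, 1.884]
wrist_force: [0.3, -0.0, 0.0]
width: 0.0295
finger_force: 30.0
```

Emit:
play_rows(
  translation=[
    [0,0,0.015],
    [0,0,0],
  ],
  twist=[
    [0,0,0],
    [0,0,0],
  ],
  gripper=[-0.5,-0.5],
)

```text
time: 19.05
tool_pos: [0.5048, 0.35, 0.2529]
ee_rot: [-3.141, 0.0, 1.884]
wrist_force: [-0.2, -0.2, 0.5]
width: 0.0293
finger_force: 30.0
```

Emit:
play_rows(
  translation=[
    [0,0,0.015],
    [0,0,0],
  ],
  twist=[
    [0,0,0],
    [0,0,0],
  ],
  gripper=[-0.5,-0.5],
)

```text
time: 19.25
tool_pos: [0.5049, 0.35, 0.2526]
ee_rot: [3.141, 0.0, 1.884]
wrist_force: [-0.3, 1.0, 0.6]
width: 0.0299
finger_force: 30.0
```

Emit:
play_rows(
  translation=[
    [0,0,0.015],
    [0,0,0],
  ],
  twist=[
    [0,0,0],
    [0,0,0],
  ],
  gripper=[-0.5,-0.5],
)

```text
time: 19.45
tool_pos: [0.5049, 0.35, 0.2526]
ee_rot: [3.141, -0.0, 1.884]
wrist_force: [-1.2, -0.6, 4.2]
width: 0.0295
finger_force: 30.0
```

Emit:
play_rows(
  translation=[
    [0,0,0],
    [0,0,0],
  ],
  twist=[
    [0,0,0],
    [0,0,0],
  ],
  gripper=[-0.5,-0.5],
)

```text
time: 19.65
tool_pos: [0.5049, 0.35, 0.2526]
ee_rot: [3.141, -0.0, 1.884]
wrist_force: [-1.7, 0.8, 4.7]
width: 0.0294
finger_force: 30.0
```

The foot is on the tray floor (4 N). I ease off slightly and open slowly.

Emit:
play_rows(
  translation=[
    [0,0,-0.012],
    [0,0,0],
    [0,0,0],
    [0,0,0],
    [0,0,0],
    [0,0,0],
  ],
  twist=[
    [0,0,0],
    [0,0,0],
    [0,0,0],
    [0,0,0],
    [0,0,0],
    [0,0,0],
  ],
  gripper=[-0.5,-0.33,-0.3,-0.25,-0.2,-0.1],
)

```text
time: 20.25
tool_pos: [0.5049, 0.35, 0.2519]
ee_rot: [-3.141, 0.0, 1.884]
wrist_force: [0.3, 0.0, 0.1]
width: 0.0411
finger_force: 0.0
```

Emit:
play_rows(
  translation=[
    [0,0,0],
    [0,0,0],
    [0,0,0],
    [0,0,0],
    [0,0,0],
  ],
  twist=[
    [0,0,0],
    [0,0,0],
    [0,0,0],
    [0,0,0],
    [0,0,0],
  ],
  gripper=[0.1,0.3,0.6,0.8,0.8],
)

```text
time: 20.75
tool_pos: [0.5049, 0.35, 0.2523]
ee_rot: [3.141, 0.0, 1.884]
wrist_force: [-0.2, 0.1, 0.3]
width: 0.0788
finger_force: 0.0
```

Emit:
play_rows(
  translation=[
    [0,0,-0.2],
    [0,0,-0.4],
    [0,0,-0.6],
    [0,0,-0.6],
    [0,0,-0.6],
    [0,0,-0.6],
    [0,0,-0.3],
    [0,0,0],
  ],
  twist=[
    [0,0,0],
    [0,0,0],
    [0,0,0],
    [0,0,0],
    [0,0,0],
    [0,0,0],
    [0,0,0],
    [0,0,0],
  ],
  gripper=[0.8,0.8,0.8,0.8,0.8,0.8,0.8,0.8],
)

```text
time: 21.55
tool_pos: [0.505, 0.3501, 0.3872]
ee_rot: [3.136, -0.001, 1.884]
wrist_force: [0.0, -0.1, -0.7]
width: 0.0847
finger_force: 0.0
```

```bash
python3 - <<'E'
from h import *
o=robot.get_obs();print(o['time'],o['tool_pos'],o['wrist_force'],o['width'])
a,m=save('side','s5.png')
print([(np.round(r['centre'],3),round(r['score'],2)) for n in('line_cap','line_carrier','tray') for r in robot.spot_point(n,'side')[:2]])
b,_=save('wrist','w5.png')
print([(np.round(r['centre'],3),round(r['score'],2)) for n in('line_cap','line_carrier','tray') for r in robot.spot_point(n,'wrist')[:2]])
c=np.hstack([cv2.resize(a,(392,294)),cv2.resize(b,(392,294))])
cv2.imwrite('pics/c5.png',np.clip(c[:,:,::-1].astype(int)*1.3,0,255).astype(np.uint8))
E
```

```text
21.55 [0.50501446 0.35008929 0.38720311] [ 0.00888877 -0.14454029 -0.71849955] 0.0847455794448921
[(array([0.504, 0.348, 0.064]), 0.82), (array([ 0.455, -0.335,  0.004]), 0.29), (array([0.5  , 0.349, 0.002]), 0.6), (array([ 0.524,  0.636, -0.004]), 0.74), (array([ 0.25 ,  0.413, -0.004]), 0.74)]
[(array([0.507, 0.348, 0.062]), 0.8), (array([0.505, 0.347, 0.005]), 0.56), (array([ 0.25 ,  0.416, -0.001]), 0.95), (array([0.505, 0.349, 0.001]), 0.56)]
```

View pics/c5.png

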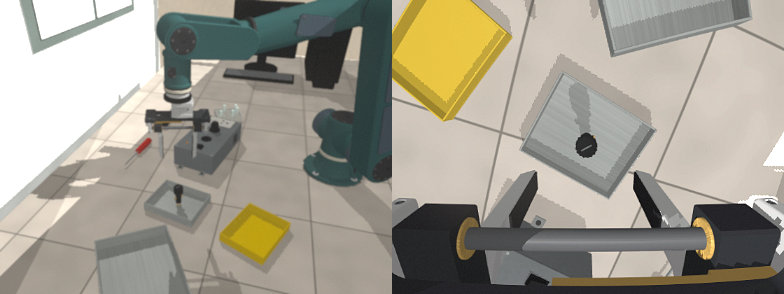

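The carrier stands in the small steel tray (side view (178,193), wrist view (586,146)), and the gripper is clear above it.

```bash
python3 -c "
from bench import robot
print(robot.close_job())"
```

```text
the job is handed in; nothing more can be done
None
```

The job is handed in: I pressed the line fuse carrier down to its collar, turned it 60° anticlockwise without reaching a hard stop, drew it straight up and left it standing in the small steel tray; the judge's verdict was not shown.

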